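Gauge a tin on the can opener

ROBOT

A 6-joint arm with a two-finger parallel gripper is mounted at the origin on the work surface. World frame = base frame: x ahead of the robot, y to its left, z up, the work surface at z = 0. Lengths are in mm, angles in rad, forces in N, time in s.
With the tool pointing down it reaches from about 275 to 750 mm from the base axis. Payload 10.2 kg.
Tool frame: the origin (TCP) lies midway between the tips of the shut fingers; the grasp point (between the pads) lies 19 mm behind it; z points along the fingers, y is the line along which they close (so a half turn about z gives the same grasp; the last joint's range is limited). The gripper opens to 85 mm and grips with 20 to 120 N. Pads are 22 mm wide; open, the fingers measure 114 mm over their backs; the gripper's body (76 mm by 85 mm) begins 54 mm behind the grasp point. The pads swing forward as they close: fully open they stand 13 mm farther back than shut.
Start: joints at [0.971, 0.313, 1.498, -0, 1.331, -0.223], TCP at [193.185, 488.171, 231.294] pointing down, gripper open.
Joint ranges: [-2.94, 2.94], [-0.97, 2.17], [0.19, 2.56], [-1.23, 4.37], [0.02, 3.11], [-2.88, 2.88]. Speed limits (rad/s): [2.39, 2.39, 3.01, 3.14, 3.14, 3.14].

INTERFACE

Orientations are given as a unit quaternion [w, x, y, z].
In Python, from rig import ctrl gives the robot as it stands.
- The arm moves only by the tool arm_command, never from a script. Its argument "increments" is a list of rows, each an object with "dr": the turn, a rotation vector about the tool's x, y, z in units of pi/4 rad (1.0 is pi/4 rad), a list of three; "offset": the shift along the tool's x, y, z in units of 120 mm (1.0 is 120 mm), a list of three; "hand": the opening, from -1 (shut) to 1 (fully open). A call has 1 to 8 rows; each row shifts and turns the commanded pose from where the row before left it, along the tool's axes as they then stand; what a row does not reach is not made up. A row lasts 1/10 s, in which the tool goes at most 50 mm and 8.59 degrees, less where a joint would pass 70% of its speed; a pose out of reach is approached as far as the arm can. A call with a number of a shift or a turn outside -1 to 1 is refused whole. A call with a gripper value outside its range is refused whole. The fingers move at their own pace and stop on an object; "grip_force" is the grip in N (left out, the last holds). Time passes only in rows, so rows that do not move let the fingers close. It gives the time, the measured TCP pose, the force, the opening and the grip force at its end, in the units of the state.
- ctrl.sense(): the state, without advancing time (a new reading comes with each control period).
- ctrl.capture(name): name is "scene" or "top" or "wrist"; returns the picture (480x640x3 uint8, red, green, blue); there is no depth.
- ctrl.camera_info(name): a dict with "K" (3x3 intrinsics, pixels), "R" (3x3) and "t" (3): a world point X has camera coordinates R X + t. Camera axes: x right, y down, z forward; pixel columns grow to the right and rows downward; lengths in mm; the calibration is good to about 2 mm. A picture is of the moment at which its call begins: read the wrist's pose just before it. camera_info takes no time and is no camera call; for the wrist camera it gives the pose at the moment of the call.
- ctrl.finish_job(): hands the job in; it is judged then, once.
The state is a dict: "time_s": time; "joints": joint angles; "dq": joint speeds; "tau": joint torques, N m; "eef_pos": TCP position; "ee_rot": TCP orientation; "force": force on the tool from outside, world axes, zero at the start; "wrist_torque": the same for the moment, N m; "grip_width": opening from 0.0 (shut) to 1.0 (fully open); "grip_force": force on a finger pad.
Only numpy, scipy, OpenCV 4.12 (cv2) and the standard library are available. Lean on these libraries where they do the work, as an engineer would, in place of code of your own. Each camera call takes 0.05 s, during which the arm holds its last target. There are 200 camera calls.

TASK

Stand the tall orange-labelled tin upright on the can opener's round steel plate, centred under the sprung foot, setting it down rather than dropping it. Then lower the slide by its orange fin until the foot rests on the tin's lid with its spring about half pushed in (never right to its stop), so the slide shows the tin's height, and let go of it. Leave the rocker switch off and the other tins, the bottle opener and the corkscrew where they are.

Things in the scene. Friction and masses are not known exactly. Their poses are not given: they have to be found in the camera images.
- opener: avocado-green can opener fixed to the counter; origin on the counter under the middle of its plate, z up, front towards its own -x (roughly the robot). Base slab 14 mm thick, x -70 to +175, y -85 to +85 mm; rocker's wing to y +130 at x -5 to +65. Tower 120 mm wide (y), front face at x +80 (rail to +74), top z 275 mm. The slide's arm overhangs the plate
- plate (a point): middle of the top of the round steel can plate, 90 mm across, 20 mm above the counter. The foot hangs above it, so an upright gripper cannot bring a tin in: come from the opener's front with the tool tilted about 40 degrees, fingers down and towards the tower
- slide (a joint): how far the slide has been lowered down the rail, m, 0 = top, range 0 to 0.115 (grows downward). It starts 0 to 0.03 down. It is stiff (about 7 N of friction) and stays where it is left
- fin (a point): middle of the top edge of the orange pinch fin on the slide's arm, straight above the plate's middle; z = 300 mm when joint slide is 0, going down with it. Fin 34 mm long (opener x), 18 mm thick (opener y), 40 mm tall above the arm. Arm dark green, 20 mm thick, 36 mm wide, from x -30 mm back to the rail; nothing above it
- foot (a joint): how far the sprung foot is pushed up into the slide's arm, m: 0 = hanging free, 0.020 = its stop; half pushed in is 0.010. Spring about 1.5 N at 0 and 4.5 N at 0.020
- foot_pad (a point): middle of the underside of the foot's black round pad (32 mm across, 8 mm thick), straight above the plate's middle. When the foot hangs free it is 95 mm below point fin and 35 mm below the arm (at z = 205 mm when joint slide is 0)
- tin: the tin to be gauged: 66 mm across, 100 mm tall, about 0.4 kg (varies), orange label with a cream band, gold lid; origin at the middle of its underside, z up along its axis. Stands on the counter at the start
- rocker (a joint): chunky brown rocker switch on the base's wing, top 38 mm above the counter, at opener (x 30, y 104) mm: angle in rad, -0.2 = off (as at the start), positive = on; it stays where it is left
- low_tin: bystander tin, 70 mm across, 60 mm tall, dark green label, silver lid; origin at the middle of its underside
- mid_tin: bystander tin, 66 mm across, 70 mm tall, brown label, silver lid; origin at the middle of its underside
- bottle_opener: bystander: orange plastic bottle opener lying flat, 121 mm long (its x), 36 mm wide, 12 mm thick; origin on its underside near its middle
- corkscrew: bystander: corkscrew lying flat, brown resin handle 95 mm (its y) by 24 by 22 mm tall at x = -40 mm, steel worm to x = +58 mm; origin on the counter, level with the underside
There are look-alikes about, which are no part of the job. Leave any blue or pink look-alike of the tin alone.

How it is judged (in metres and radians):
On the way, in this order (a step that is already met when the one before it is completed fails the run):
1. the tin stands upright and let go on the plate, within 15 mm of its centre, foot still hanging free (distance between tin and plate below 0.015 m and angle between tin's own z axis and vertical below 0.06 rad and contact force between the fingers and tin below 0.1 N and linear speed of tin below 0.02 m/s and value of joint foot below 0.003 m), for 0.2 s.
2. the foot rests on the lid with its spring pushed in 4 to 16 mm (value of joint foot between 0.004 and 0.016 m and distance between tin and plate below 0.015 m), for 0.2 s.
At the end, for the whole second after the job is handed in: The orange tin stands upright (within 3.4 degrees) and at rest on the plate, within 15 mm of its centre; the foot is on its lid with the spring pushed in 4 to 16 mm of its 20 mm; the slide is at rest and let go; the rocker is still off; the other things lie within 20 mm of where they were (all of step 2 and angle between tin's own z axis and vertical below 0.06 rad and linear speed of tin below 0.02 m/s and velocity of joint slide between -0.005 and 0.005 m/s and value of joint rocker below -0.08 rad); the robot touches nothing.
It fails at once if the foot is pushed right to its stop (value of joint foot above 0.0192 m).
It fails at once if the tin is dropped (linear speed of tin above 0.6 m/s and contact force between the fingers and tin below 0.1 N).
It fails at once if the tin is knocked over (angle between tin's own z axis and vertical above 1.2 rad).
It fails at once if the rocker switch is moved (value of joint rocker above -0.08 rad).
It fails at once if a bystander is moved more than 20 mm (distance of any of low_tin, mid_tin, bottle_opener, corkscrew from where it was at the start of the episode above 0.02 m).
It also fails if it takes over 64 s, if anything falls off the work surface, if the arm or the gripper's body presses on something with over 40 N, if the wrist force passes 120 N, or if a joint passes its speed limit or range.

## Working session

There is one attempt and no reset: what is moved stays moved. The work goes in short steps, Python scripts to look and compute and a tool call to move; the robot and the scene stay as the last step left them, time stands still between calls to the robot, and variables do not carry over. Pictures are saved under pics/ and viewed, at most 10 in all, crops included, and the job is handed in when it is done.

Besides the shell and the picture viewer there is one more tool, called after "Emit:" as name([rows], argument=value, ...), one row to a line, values as JSON. arm_command: Moves the arm, as the interface text tells. Shifts and turns lie within -1 to 1; 1 stands for 120 mm of shift or pi/4 rad of turn. Its arguments: {"type":"object","properties":{"increments":{"type":"array"},"grip_force":{"type":"number"}},"required":["increments"]}

```bash
ls; mkdir -p pics
python3 - <<'E'
from rig import ctrl
import cv2,numpy as np
s=ctrl.sense(); print({k:np.round(v,3).tolist() for k,v in s.items()})
for n in ("scene","top"):
    im=ctrl.capture(n); cv2.imwrite(f"pics/{n}0.png",im[:,:,::-1])
    c=ctrl.camera_info(n); print(n,np.array(c["K"]).round(1).tolist(),np.array(c["R"]).round(3).tolist(),np.array(c["t"]).round(1).tolist())
E
```

```text
pics
{'time_s': 0.0, 'joints': [0.971, 0.313, 1.498, 0.0, 1.331, -0.223], 'dq': [0.001, 0.0, 0.0, 0.001, -0.0, 0.0], 'tau': [0.001, -41.226, -25.974, -0.0, 0.004, 0.0], 'eef_pos': [193.012, 487.964, 230.735], 'ee_rot': [-0.0, 0.187, 0.982, -0.001], 'force': [-0.822, -0.279, 1.069], 'wrist_torque': [0.008, -0.052, -0.021], 'grip_force': 0.0, 'grip_width': 1.006}
scene [[577.0, 0.0, 322.5], [0.0, 577.0, 233.8], [0.0, 0.0, 1.0]] [[0.112, 0.994, 0.008], [0.795, -0.085, -0.6], [-0.596, 0.074, -0.8]] [-16.0, -324.3, 1854.5]
top [[473.4, 0.0, 319.8], [0.0, 473.4, 242.7], [0.0, 0.0, 1.0]] [[-0.024, -1.0, -0.006], [-0.993, 0.024, -0.115], [0.115, 0.003, -0.993]] [-40.3, 546.7, 1326.5]
```

View pics/scene0.png

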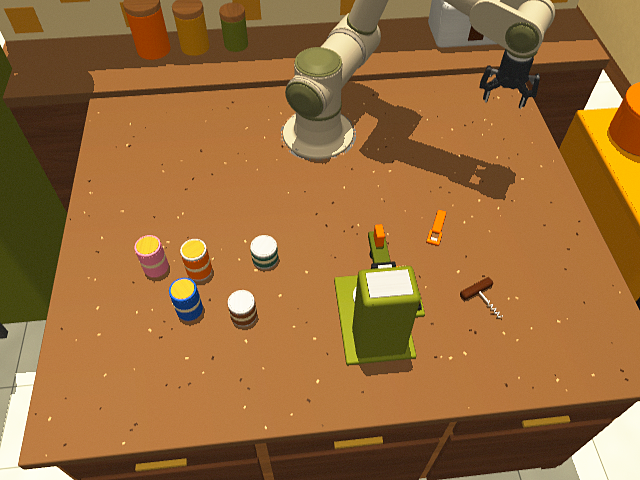

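View pics/top0.png

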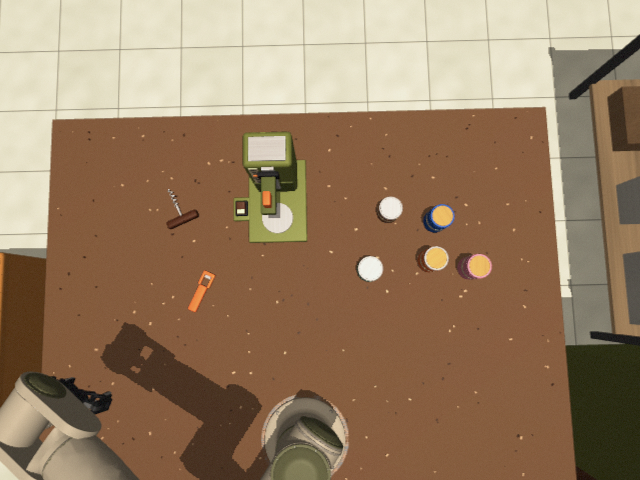

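Candidates for the tin: scene (151,257) pink, (196,260) orange, (186,300) blue. In the top view these are (479,266) pink, (435,259) orange and (440,217) blue. By the description, I choose the orange one. I'll check it in one enlarged crop, which also covers the opener.

Run:
```python
import cv2,numpy as np
s=cv2.imread("pics/scene0.png");t=cv2.imread("pics/top0.png")
r=lambda a:cv2.resize(a,(400,300),interpolation=cv2.INTER_CUBIC)
# 4 px per px
A=r(s[225:300,140:240]);B=r(t[210:285,400:500]);C=r(t[180:255,225:325]);D=r(t[125:200,225:325])
cv2.imwrite("pics/crop0.png",np.vstack([np.hstack([A,B]),np.hstack([C,D])]))
```

```text
(no output)
```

View pics/crop0.png

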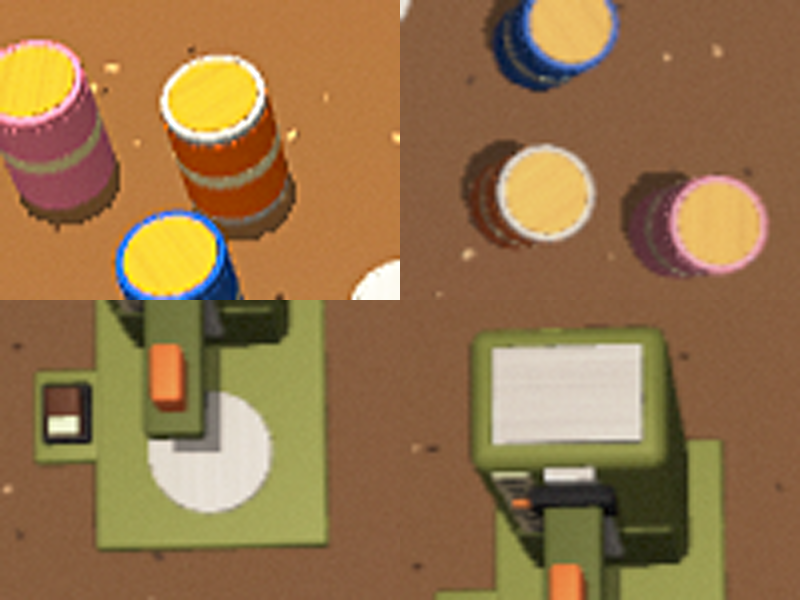

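The crop confirms the choice: the orange-labelled tin with a cream band and gold lid has its lid at top (436.1,257.9) and scene (192.9,249.1). The plate's centre is at top (277.1,217.6) and the fin top at about (266.1,198.1). Next I'll turn these into positions.

```bash
cat > h.py <<'E'
from rig import ctrl
import cv2,numpy as np
from scipy.optimize import least_squares
from scipy.spatial.transform import Rotation as R
def cam(n):
    c=ctrl.camera_info(n); return [np.array(c[k],float) for k in("K","R","t")]
def onz(n,px,z):
    K,Rm,t=cam(n); d=Rm.T@np.linalg.inv(K)@np.array([*px,1.]); o=-Rm.T@t
    return o+d*(z-o[2])/d[2]
def proj(n,X):
    K,Rm,t=cam(n); p=K@(Rm@np.asarray(X,float)+t); return p[:2]/p[2]
E
python3 - <<'E'
from h import *
p=lambda *a:print(*[np.round(x,1) if not isinstance(x,str) else x for x in a])
p("lid top",onz("top",(436.1,257.9),100),"lid scene",onz("scene",(192.9,249.1),100))
P=onz("top",(277.1,217.6),20);p("plate",P)
f=lambda u,v:(225+(u+.5)/4-.5,180+(v-300+.5)/4-.5)
a=onz("top",f(97,549),14);b=onz("top",f(328,545),14);c=onz("top",(305.1,159.6),14)
p("front L",a,"front R",b,"back R",c,"widths",np.linalg.norm(a-b),np.linalg.norm(c-b))
e=a-b; yaw=np.arctan2(-e[0],e[1]); g=c-b; yaw2=np.arctan2(g[1],g[0]); print("yaw",yaw,yaw2)
y=(yaw+yaw2)/2; m=(a+b)/2; p("plate from edge", m+70*np.array([np.cos(y),np.sin(y),0]))
for z in (300,285,270): p(z,"fin top",onz("top",(266.1,198.1),z),"scene",proj("scene",[P[0],P[1],z]),onz("scene",(379,227),z))
for n,q,z in(("low",(370,268),60),("mid",(390,208),70),("blue",(441,216),100),("pink",(479,266),100),("bo",(201,291),12),("cork",(182,219),22)): p(n,onz("top",q,z))
s=cv2.imread("pics/scene0.png");cv2.imwrite("pics/finz.png",cv2.resize(s[210:310,330:430],(600,600),interpolation=cv2.INTER_CUBIC))
E
```

```text
lid top [ 488.4 -367.6  100. ] lid scene [ 492.4 -369.   100. ]
plate [623.4  69.1  20. ]
front L [555.  152.7  14. ] front R [553.8 -15.3  14. ] back R [796.6 -15.8  14. ] widths 168.0 242.8
yaw -0.007237899678992329 -0.0021427833251347864
plate from edge [624.4  68.4  14. ]
300 fin top [621.8  67.9 300. ] scene [380.3 227.1] [622.9  66.3 300. ]
285 fin top [625.   69.7 285. ] scene [379.7 231.3] [611.6  69.5 285. ]
270 fin top [628.2  71.4 270. ] scene [379.1 235.4] [600.4  72.8 270. ]
low [ 467.7 -191.8   60. ]
mid [ 634.2 -253.    70. ]
blue [ 602.9 -387.   100. ]
pink [ 463.6 -482.2  100. ]
bo [416.2 291.9  12. ]
cork [625.9 345.8  22. ]
```

View pics/finz.png

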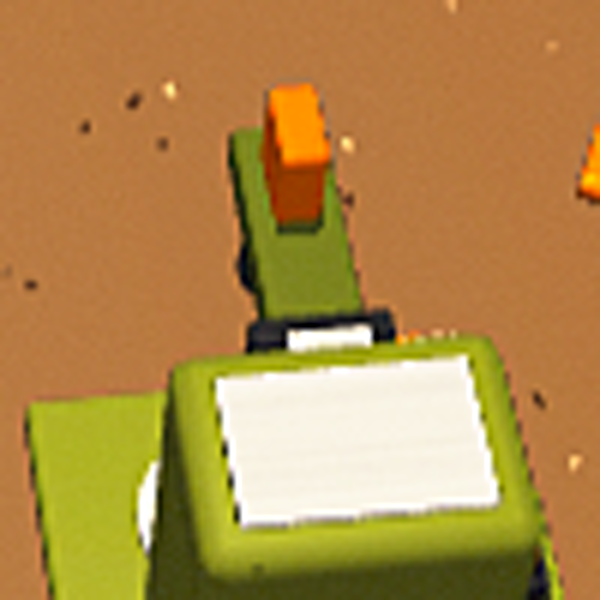

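The two views agree to 4 mm: tin at about (490.5,-368.5), plate at (624,69), opener yaw about 0, and fin top z about 288, so the slide is about 12 mm down. Next I need a move helper and a check of where the wrist camera is mounted.

```bash
cat >> h.py <<'E'
def pose():
    s=ctrl.sense(); q=s["ee_rot"]; return np.array(s["eef_pos"]),R.from_quat([q[1],q[2],q[3],q[0]]),s
def tilt(az,deg,sg=1):
    a,t=np.radians([az,deg]); z=np.array([np.sin(t)*np.cos(a),np.sin(t)*np.sin(a),-np.cos(t)])
    y=sg*np.array([-np.sin(a),np.cos(a),0]); return R.from_matrix(np.c_[np.cross(y,z),y,z])
def tcp(g,Ro): return np.asarray(g,float)+19*Ro.as_matrix()[:,2]   # grasp point -> TCP
def plan(p,Ro,vmax=45):
    p0,R0,_=pose(); w=(R0.inv()*Ro).as_rotvec(); d=np.asarray(p)-p0
    n=max(1,int(np.ceil(max(np.linalg.norm(d)/vmax,np.linalg.norm(w)/.14)))); 
    for i in range(n):
        Ri=R0*R.from_rotvec(w*i/n); print(i,"offset",np.round(Ri.inv().apply(d/n)/120,3).tolist(),"dr",np.round(w/n/(np.pi/4),3).tolist())
def show():
    p,Ro,s=pose(); print(round(s["time_s"],2),p.round(1),Ro.as_matrix()[:,2].round(3),Ro.as_matrix()[:,1].round(3),np.round(s["joints"],2),"F",np.round(s["force"],1),s["grip_width"],s["grip_force"])
E
python3 - <<'E'
from h import *
p,Ro,s=pose(); K,Rm,t=cam("wrist"); print("cam in tool",Ro.inv().apply(-Rm.T@t-p).round(1),"cam z in tool",Ro.inv().apply(Rm[2]).round(2))
for sg in(1,-1):
    T=tilt(-40,40,sg); print(sg,(Ro.inv()*T).magnitude(), (Ro.inv()*T).as_rotvec().round(2))
E
```

```text
cam in tool [  82.8   -0.9 -142.2] cam z in tool [-0.32  0.    0.95]
1 0.76583849973288 [ 0.11 -0.69  0.31]
-1 2.8394215506029217 [ 0.97  0.16 -2.66]
```

Run:
```python
from h import *
plan([420,60,260],tilt(20,10))
T=tilt(-40,40); g=np.array([490.5,-368.5,66]); print("pre",tcp(g,T)-130*T.as_matrix()[:,2],"final",tcp(g,T))
```

```text
0 offset [-0.279, -0.238, -0.022] dr [-0.007, -0.019, -0.084]
1 offset [-0.263, -0.256, -0.019] dr [-0.007, -0.019, -0.084]
2 offset [-0.246, -0.273, -0.017] dr [-0.007, -0.019, -0.084]
3 offset [-0.228, -0.288, -0.015] dr [-0.007, -0.019, -0.084]
4 offset [-0.209, -0.302, -0.013] dr [-0.007, -0.019, -0.084]
5 offset [-0.188, -0.315, -0.012] dr [-0.007, -0.019, -0.084]
6 offset [-0.168, -0.327, -0.011] dr [-0.007, -0.019, -0.084]
7 offset [-0.146, -0.337, -0.011] dr [-0.007, -0.019, -0.084]
8 offset [-0.123, -0.346, -0.011] dr [-0.007, -0.019, -0.084]
9 offset [-0.101, -0.353, -0.011] dr [-0.007, -0.019, -0.084]
10 offset [-0.077, -0.359, -0.012] dr [-0.007, -0.019, -0.084]
pre [ 435.84316971 -322.63747386  151.03093319] final [ 499.85567365 -376.35034231   51.44515558]
```

Emit:
arm_command([
  {"offset": [-0.28, -0.24, -0.03], "dr": [0, -0.02, -0.08], "hand": 1},
  {"offset": [-0.26, -0.26, -0.03], "dr": [0, -0.02, -0.08], "hand": 1},
  {"offset": [-0.25, -0.27, -0.02], "dr": [-0.01, -0.02, -0.08], "hand": 1},
  {"offset": [-0.23, -0.29, -0.02], "dr": [-0.01, -0.02, -0.08], "hand": 1},
  {"offset": [-0.21, -0.3, -0.02], "dr": [-0.01, -0.02, -0.08], "hand": 1},
  {"offset": [-0.19, -0.32, -0.01], "dr": [-0.01, -0.02, -0.09], "hand": 1},
  {"offset": [-0.17, -0.33, -0.01], "dr": [-0.01, -0.02, -0.09], "hand": 1},
  {"offset": [-0.15, -0.34, -0.01], "dr": [-0.01, -0.02, -0.09], "hand": 1},
])

```text
time_s: 0.9
eef_pos: [357.5, 172.6, 257.6]
ee_rot: [0.064, -0.077, 0.995, 0.011]
force: [0.8, 0.6, 0.5]
grip_width: 0.997
grip_force: 0.0
```

Run:
```python
from h import *
show(); T=tilt(-40,40); plan([440,-150,230],tilt(-20,25))
```

```text
0.9 [357.5 172.6 257.6] [ 0.126  0.032 -0.991] [-0.154  0.988  0.012] [ 0.14 -0.07  1.87  0.01  1.21 -1.59] F [0.8 0.6 0.5] 0.9970672466665339 0.0
0 offset [-0.03, -0.346, 0.029] dr [0.024, -0.048, 0.077]
1 offset [-0.049, -0.343, 0.037] dr [0.024, -0.048, 0.077]
2 offset [-0.068, -0.338, 0.045] dr [0.024, -0.048, 0.077]
3 offset [-0.086, -0.333, 0.055] dr [0.024, -0.048, 0.077]
4 offset [-0.104, -0.326, 0.065] dr [0.024, -0.048, 0.077]
5 offset [-0.121, -0.318, 0.075] dr [0.024, -0.048, 0.077]
6 offset [-0.137, -0.308, 0.086] dr [0.024, -0.048, 0.077]
7 offset [-0.151, -0.298, 0.097] dr [0.024, -0.048, 0.077]
```

Emit:
arm_command([
  {"offset": [-0.03, -0.35, 0.03], "dr": [0.02, -0.05, 0.08], "hand": 1},
  {"offset": [-0.05, -0.34, 0.04], "dr": [0.02, -0.05, 0.08], "hand": 1},
  {"offset": [-0.07, -0.34, 0.05], "dr": [0.02, -0.05, 0.08], "hand": 1},
  {"offset": [-0.09, -0.33, 0.05], "dr": [0.02, -0.05, 0.08], "hand": 1},
  {"offset": [-0.1, -0.33, 0.06], "dr": [0.02, -0.05, 0.08], "hand": 1},
  {"offset": [-0.12, -0.32, 0.08], "dr": [0.03, -0.05, 0.08], "hand": 1},
  {"offset": [-0.14, -0.31, 0.09], "dr": [0.03, -0.05, 0.08], "hand": 1},
  {"offset": [-0.15, -0.3, 0.1], "dr": [0.03, -0.05, 0.08], "hand": 1},
])

```text
time_s: 1.7
eef_pos: [437.2, -152.1, 225.3]
ee_rot: [0.216, 0.184, 0.958, -0.036]
force: [0.8, 0.6, 0.7]
grip_width: 0.998
grip_force: 0.0
```

Run:
```python
from h import *
show(); T=tilt(-40,40); plan([435.8,-322.6,151],T,38)
```

```text
1.7 [ 437.2 -152.1  225.3] [ 0.402 -0.148 -0.904] [0.367 0.93  0.011] [-0.66 -0.05  2.    0.19  0.78 -1.96] F [0.8 0.6 0.7] 0.997830945173688 0.0
0 offset [-0.041, -0.267, 0.153] dr [0.047, -0.065, 0.068]
1 offset [-0.047, -0.258, 0.165] dr [0.047, -0.065, 0.068]
2 offset [-0.051, -0.25, 0.177] dr [0.047, -0.065, 0.068]
3 offset [-0.055, -0.24, 0.188] dr [0.047, -0.065, 0.068]
4 offset [-0.058, -0.23, 0.2] dr [0.047, -0.065, 0.068]
```

Emit:
arm_command([
  {"offset": [-0.04, -0.27, 0.15], "dr": [0.05, -0.07, 0.07], "hand": 1},
  {"offset": [-0.05, -0.26, 0.17], "dr": [0.05, -0.07, 0.07], "hand": 1},
  {"offset": [-0.05, -0.25, 0.18], "dr": [0.05, -0.06, 0.07], "hand": 1},
  {"offset": [-0.06, -0.24, 0.19], "dr": [0.05, -0.06, 0.07], "hand": 1},
  {"offset": [-0.06, -0.23, 0.2], "dr": [0.04, -0.06, 0.07], "hand": 1},
  {"offset": [0, 0, 0], "dr": [0, 0, 0], "hand": 1},
])

```text
time_s: 2.3
eef_pos: [435.2, -324.0, 148.9]
ee_rot: [0.318, 0.327, 0.882, -0.116]
force: [0.0, 0.5, -0.3]
grip_width: 1.001
grip_force: 0.0
```

Run:
```python
from h import *
show(); im=ctrl.capture("wrist"); cv2.imwrite("pics/w1.png",im[:,:,::-1])
print(proj("wrist",[490.5,-368.5,100]),proj("wrist",[490.5,-368.5,0]))
T=tilt(-40,40); plan([499.9,-376.4,51.4],T)
```

```text
2.3 [ 435.2 -324.   148.9] [ 0.484 -0.413 -0.771] [0.651 0.759 0.002] [-0.92  0.19  2.08  0.63  0.23 -2.35] F [ 0.   0.5 -0.3] 1.0012746713810732 0.0
[321.54249763 282.9945207 ] [320.8432179  172.30781688]
0 offset [-0.005, 0.002, 0.359] dr [-0.002, -0.003, -0.003]
1 offset [-0.004, 0.001, 0.359] dr [-0.002, -0.003, -0.003]
2 offset [-0.003, 0.001, 0.359] dr [-0.002, -0.003, -0.003]
```

View pics/w1.png

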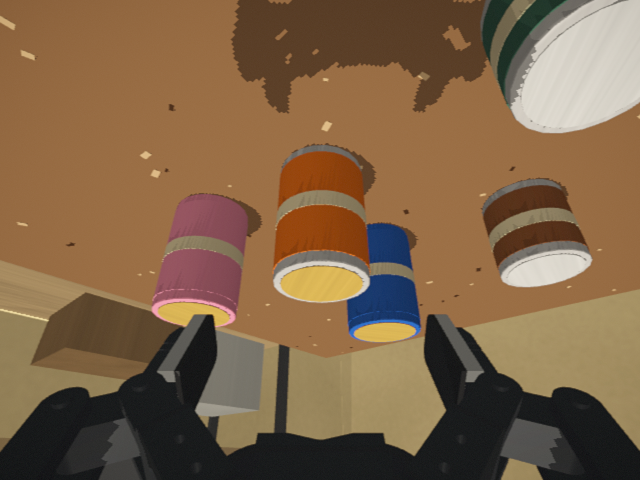

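The wrist view shows the orange tin between the fingers, with its lid at (321.5,281) where (321.5,283) was predicted, so the position holds. Joint 5 is low (0.23), so I'll check joint margins at the grasp and place poses with a quick kinematic fit.

```bash
cat > kin.py <<'E'
from h import *
D=[([.971,.313,1.498],[193.2,488.2,231.3],[0,0,-1]),([.14,-.07,1.87],[357.5,172.6,257.6],[.126,.032,-.991]),
([-.66,-.05,2.0],[437.2,-152.1,225.3],[.402,-.148,-.904])]
p,Ro,s=pose(); D.append((list(s["joints"][:3]),p,Ro.as_matrix()[:,2]))
def wc(q,k):
    a1,L2,L3,e,d1,lat=k; c=q[1]+q[2]; r=a1+L2*np.sin(q[1])+L3*np.sin(c)+e*np.cos(c); z=d1+L2*np.cos(q[1])+L3*np.cos(c)-e*np.sin(c)
    return np.array([r*np.cos(q[0])-lat*np.sin(q[0]),r*np.sin(q[0])+lat*np.cos(q[0]),z])
fk=lambda x:np.concatenate([wc(q,x[:6])+x[6]*np.array(z)-p for q,p,z in D]+[(x-x0)*.003])
x0=np.array([0,350,350,0,250,117,250.])
k=least_squares(fk,x0).x; print(k.round(),np.abs(fk(k)[:12]).max())
for name,g in(("pre",[490.5-84*.643,-368.5+84*.643,166]),("pick",[490.5,-368.5,66]),("place",[624,69,86]),("placepre",[500,69,100])):
  for az in ((-40,-48) if "p"==name[0] and name in("pre","pick") else (0,-4)):
    T=tilt(az,40); z=T.as_matrix()[:,2]; t=tcp(g,T)
    if name=="pre": t=tcp([490.5,-368.5,66],T)-130*z
    q=least_squares(lambda q:wc(q,k[:6])+k[6]*z-t,[np.arctan2(t[1],t[0]),.3,1.8]).x; c=q[1]+q[2]
    f=np.array([np.sin(c)*np.cos(q[0]),np.sin(c)*np.sin(q[0]),np.cos(c)]); print(name,az,q.round(2),"q5",np.arccos(f@z).round(2))
E
python3 kin.py
```

```text
[ -3. 442. 400.  40. 202. 116. 258.] 2.2636818317962764
pre -40 [-0.92  0.19  2.09] q5 0.23
pre -48 [-0.83  0.2   2.07] q5 0.18
pick -40 [-0.88  0.53  1.92] q5 0.12
pick -48 [-0.83  0.54  1.91] q5 0.0
place 0 [-0.1   0.52  1.87] q5 0.09
place -4 [-0.08  0.52  1.86] q5 0.06
placepre 0 [-0.14  0.29  2.2 ] q5 0.1
placepre -4 [-0.11  0.3   2.2 ] q5 0.05
```

```bash
cat >> kin.py <<'E'
def ik(t,T):
    z=T.as_matrix()[:,2]; q=least_squares(lambda q:wc(q,k[:6])+k[6]*z-t,[np.arctan2(t[1],t[0])-.15,.3,1.8]).x; c=q[1]+q[2]; h=np.array([np.cos(q[0]),np.sin(q[0]),0]); Z=np.array([0,0,1])
    f=np.sin(c)*h+np.cos(c)*Z; u=np.cos(c)*h-np.sin(c)*Z; v=np.cross(Z,h)
    q4=np.arctan2(z@v,z@u); q5=np.arccos(f@z)
    # tool y angle: frame after q4,q5 : y4 = lateral axis rotated
    y4=-u*np.sin(q4)+v*np.cos(q4); x4=np.cross(y4,z); y=T.as_matrix()[:,1]; q6=-np.arctan2(-(y@x4),y@y4)
    return np.array([*q,q4,q5,q6])
if __name__=="__main__":
  p,Ro,s=pose(); print("chk",ik(p,Ro).round(2),np.round(s["joints"],2))
  print("----")
  for tl in(30,33,36):
    for az in(-40,-48,-60):
        T=tilt(az,tl); t=tcp([490.5,-368.5,64],T); print("pick",tl,az,ik(t,T).round(2))
    for az in(10,0,-6,-15,-25):
        T=tilt(az,tl); t=tcp([624,69,84],T); print("place",tl,az,ik(t,T).round(2))
E
python3 kin.py | sed -n '/chk/,$p'
```

```text
chk [-0.92  0.19  2.08  0.62  0.24  0.77] [-0.92  0.19  2.08  0.62  0.24 -2.34]
----
pick 30 -40 [-0.87  0.54  1.81  0.31  0.28  0.44]
pick 30 -48 [-0.83  0.55  1.8  -0.01  0.27 -0.01]
pick 30 -60 [-0.78  0.56  1.78 -0.42  0.32 -0.63]
place 30 10 [-0.14  0.53  1.76  0.42  0.38  0.66]
place 30 0 [-0.09  0.53  1.76  0.14  0.34  0.22]
place 30 -6 [-0.07  0.53  1.75 -0.05  0.33 -0.08]
place 30 -15 [-0.03  0.55  1.73 -0.32  0.37 -0.5 ]
place 30 -25 [ 0.01  0.56  1.7  -0.51  0.45 -0.86]
pick 33 -40 [-0.87  0.54  1.85  0.47  0.21  0.6 ]
pick 33 -48 [-0.83  0.54  1.84 -0.01  0.19 -0.02]
pick 33 -60 [-0.78  0.56  1.81 -0.6   0.26 -0.81]
place 33 10 [-0.14  0.52  1.79  0.57  0.32  0.81]
place 33 0 [-0.1   0.52  1.79  0.21  0.26  0.28]
place 33 -6 [-0.07  0.53  1.78 -0.08  0.25 -0.11]
place 33 -15 [-0.03  0.54  1.76 -0.44  0.3  -0.62]
place 33 -25 [ 0.02  0.56  1.72 -0.65  0.4  -1.  ]
pick 36 -40 [-0.88  0.54  1.88  0.78  0.15  0.91]
pick 36 -48 [-0.83  0.54  1.87 -0.02  0.1  -0.03]
pick 36 -60 [-0.77  0.56  1.84 -0.87  0.21 -1.08]
place 36 10 [-0.15  0.52  1.83  0.79  0.27  1.03]
place 36 0 [-0.1   0.52  1.83  0.33  0.18  0.4 ]
place 36 -6 [-0.07  0.53  1.82 -0.13  0.17 -0.16]
place 36 -15 [-0.02  0.54  1.79 -0.63  0.24 -0.81]
place 36 -25 [ 0.03  0.56  1.75 -0.83  0.36 -1.17]
```

```bash
cat >> kin.py <<'E'
TL=35
def tgt(tin,az,back=0,up=0):
    T=tilt(az,TL); M=T.as_matrix(); return tcp(np.array(tin,float)+[0,0,65+up]+3*M[:,0]-back*M[:,2],T),T
E
python3 - <<'E'
from kin import *
t,T=tgt([490.5,-368.5,0],-58,120); print(t,ik(t,T).round(2)); t2,_=tgt([490.5,-368.5,0],-58,0); print(t2,ik(t2,T).round(2))
for z in(30,60,100,150): a,B=tgt([490.5,-368.5,z],-58); print(z,ik(a,B).round(2))
for x in(430,480,530,580,624):
    a,B=tgt([x,69,24],-18); print(x,ik(a,B).round(2))
plan(t,T)
E
```

```text
[ -3. 442. 400.  40. 202. 116. 258.] 2.2636818317962764
pre -40 [-0.92  0.19  2.09] q5 0.23
pre -48 [-0.83  0.2   2.07] q5 0.18
pick -40 [-0.88  0.53  1.92] q5 0.12
pick -48 [-0.83  0.54  1.91] q5 0.0
place 0 [-0.1   0.52  1.87] q5 0.09
place -4 [-0.08  0.52  1.86] q5 0.06
placepre 0 [-0.14  0.29  2.2 ] q5 0.1
placepre -4 [-0.11  0.3   2.2 ] q5 0.05
[ 458.49887714 -317.28749812  146.01362716] [-0.74  0.27  1.95 -0.44  0.37 -0.64]
[ 494.97278151 -375.6579467    47.71538185] [-0.78  0.55  1.84 -0.72  0.2  -0.9 ]
30 [-0.78  0.5   1.83 -0.54  0.26 -0.72]
60 [-0.78  0.44  1.81 -0.43  0.32 -0.6 ]
100 [-0.78  0.38  1.78 -0.34  0.41 -0.5 ]
150 [-0.78  0.31  1.72 -0.26  0.52 -0.42]
430 [-0.01  0.23  2.3  -1.43  0.17 -1.67]
480 [-0.01  0.31  2.17 -1.18  0.19 -1.42]
530 [-0.01  0.39  2.04 -0.95  0.21 -1.19]
580 [-0.01  0.47  1.9  -0.76  0.25 -1.  ]
624 [-0.01  0.54  1.78 -0.64  0.3  -0.87]
0 offset [-0.023, 0.053, 0.033] dr [0.079, 0.033, 0.103]
1 offset [-0.019, 0.056, 0.029] dr [0.079, 0.033, 0.103]
2 offset [-0.015, 0.059, 0.025] dr [0.079, 0.033, 0.103]
```

Emit:
arm_command([
  {"offset": [-0.02, 0.05, 0.03], "dr": [0.08, 0.03, 0.1], "hand": 1},
  {"offset": [-0.02, 0.06, 0.03], "dr": [0.08, 0.03, 0.1], "hand": 1},
  {"offset": [-0.02, 0.06, 0.03], "dr": [0.08, 0.03, 0.1], "hand": 1},
  {"offset": [0, 0, 0], "dr": [0, 0, 0], "hand": 1},
])

```text
time_s: 2.75
eef_pos: [445.3, -315.4, 147.6]
ee_rot: [0.293, 0.376, 0.871, -0.122]
force: [0.5, -0.0, -0.1]
grip_width: 1.004
grip_force: 0.0
```

```bash
sed -i 's/^print(k.round.*$//; s/; print(k.round(),np.abs(fk(k)\[:12\]).max())//' kin.py; sed -i '/^for name,g in/,/print(name,az/d' kin.py
cat > g.py <<'E'
import sys
from kin import *
E
python3 - <<'E'
from kin import *
show(); t,T=tgt([490.5,-368.5,0],-58); plan(t,T,30)
E
```

```text
2.75 [ 445.3 -315.4  147.6] [ 0.418 -0.433 -0.799] [0.727 0.687 0.007] [-0.84  0.21  2.03  0.09  0.25 -1.68] F [ 0.5 -0.  -0.1] 1.0037049195189167 0.0
0 offset [-0.004, -0.01, 0.211] dr [0.031, 0.009, 0.04]
1 offset [-0.005, -0.005, 0.211] dr [0.031, 0.009, 0.04]
2 offset [-0.007, 0.001, 0.211] dr [0.031, 0.009, 0.04]
3 offset [-0.008, 0.006, 0.211] dr [0.031, 0.009, 0.04]
4 offset [-0.009, 0.012, 0.211] dr [0.031, 0.009, 0.04]
```

Run:
```python
from kin import *
t,T=tgt([490.5,-368.5,0],-58,120); plan(t,T,6)
```

```text
0 offset [-0.02, 0.023, 0.021] dr [0.052, 0.014, 0.066]
1 offset [-0.019, 0.025, 0.02] dr [0.052, 0.014, 0.066]
2 offset [-0.018, 0.027, 0.019] dr [0.052, 0.014, 0.066]
```

Emit:
arm_command([
  {"offset": [-0.01, 0.01, 0.01], "dr": [0.025, 0.005, 0.035], "hand": 1},
  {"offset": [-0.01, 0.01, 0.01], "dr": [0.025, 0.005, 0.035], "hand": 1},
  {"offset": [-0.01, 0.01, 0.01], "dr": [0.025, 0.01, 0.03], "hand": 1},
  {"offset": [-0.01, 0.01, 0.01], "dr": [0.025, 0.01, 0.03], "hand": 1},
  {"offset": [-0.01, 0.02, 0.01], "dr": [0.025, 0.01, 0.03], "hand": 1},
  {"offset": [-0.01, 0.02, 0.01], "dr": [0.03, 0, 0.04], "hand": 1},
  {"offset": [0, 0, 0], "dr": [0, 0, 0], "hand": 1},
])

```text
time_s: 3.45
eef_pos: [458.7, -317.6, 145.6]
ee_rot: [0.264, 0.462, 0.834, -0.145]
force: [-0.2, 0.4, -0.1]
grip_width: 0.999
grip_force: 0.0
```

Run:
```python
from kin import *
show(); t,T=tgt([490.5,-368.5,0],-58); plan(t,T,18)
```

```text
3.45 [ 458.7 -317.6  145.6] [ 0.306 -0.486 -0.818] [0.847 0.531 0.001] [-0.75  0.27  1.95 -0.44  0.36 -0.94] F [-0.2  0.4 -0.1] 0.9992463253287279 0.0
0 offset [0.0, -0.0, 0.142] dr [0.0, 0.0, 0.0]
1 offset [0.0, -0.0, 0.142] dr [0.0, 0.0, 0.0]
2 offset [0.0, -0.0, 0.142] dr [0.0, 0.0, 0.0]
3 offset [0.0, -0.0, 0.142] dr [0.0, 0.0, 0.0]
4 offset [0.0, -0.0, 0.142] dr [0.0, 0.0, 0.0]
5 offset [0.0, -0.0, 0.142] dr [0.0, 0.0, 0.0]
6 offset [0.0, -0.0, 0.142] dr [0.0, 0.0, 0.0]
```

On the pregrasp line. I'll go straight in along tool z by about 120 mm.

Emit:
arm_command([
  {"offset": [0, 0, 0.14], "dr": [0, 0, 0], "hand": 1},
  {"offset": [0, 0, 0.14], "dr": [0, 0, 0], "hand": 1},
  {"offset": [0, 0, 0.14], "dr": [0, 0, 0], "hand": 1},
  {"offset": [0, 0, 0.14], "dr": [0, 0, 0], "hand": 1},
  {"offset": [0, 0, 0.14], "dr": [0, 0, 0], "hand": 1},
  {"offset": [0, 0, 0.14], "dr": [0, 0, 0], "hand": 1},
  {"offset": [0, 0, 0.14], "dr": [0, 0, 0], "hand": 1},
  {"offset": [0, 0, 0], "dr": [0, 0, 0], "hand": 1},
])

```text
time_s: 4.25
eef_pos: [493.6, -375.6, 47.7]
ee_rot: [0.263, 0.463, 0.834, -0.145]
force: [-0.5, 0.1, 0.4]
grip_width: 0.998
grip_force: 0.0
```

Run:
```python
from kin import *
show(); t,T=tgt([490.5,-368.5,0],-58); print(t); plan(t,T,18)
```

```text
4.25 [ 493.6 -375.6   47.7] [ 0.304 -0.486 -0.82 ] [0.848 0.53  0.   ] [-0.79  0.55  1.84 -0.71  0.2  -0.68] F [-0.5  0.1  0.4] 0.9980393155202466 0.0
[ 494.97278151 -375.6579467    47.71538185]
0 offset [-0.005, 0.01, 0.004] dr [0.0, -0.001, -0.0]
```

Emit:
arm_command([
  {"offset": [0, 0.01, 0], "dr": [0, 0, 0], "hand": 0.7},
  {"offset": [0, 0, 0], "dr": [0, 0, 0], "hand": 0.55},
  {"offset": [0, 0, 0], "dr": [0, 0, 0], "hand": 0.2},
  {"offset": [0, 0, 0], "dr": [0, 0, 0], "hand": 0},
  {"offset": [0, 0, 0], "dr": [0, 0, 0], "hand": 0},
  {"offset": [0, 0, 0], "dr": [0, 0, 0], "hand": 0},
  {"offset": [0, 0, 0], "dr": [0, 0, 0], "hand": 0},
], grip_force=50)

```text
time_s: 4.95
eef_pos: [495.4, -375.0, 50.4]
ee_rot: [0.265, 0.463, 0.833, -0.146]
force: [-5.0, 2.5, 8.3]
grip_width: 0.757
grip_force: 56.6
```

Run:
```python
from kin import *
show(); p,Ro,_=pose()
# lift straight up 100
plan(p+[0,0,110],Ro,18)
```

```text
4.95 [ 495.4 -375.    50.4] [ 0.306 -0.488 -0.817] [0.849 0.529 0.002] [-0.78  0.55  1.84 -0.72  0.2  -0.67] F [-5.   2.5  8.3] 0.7566915690657959 56.5618497133255
0 offset [-0.075, 0.0, -0.107] dr [0.0, 0.0, 0.0]
1 offset [-0.075, 0.0, -0.107] dr [0.0, 0.0, 0.0]
2 offset [-0.075, 0.0, -0.107] dr [0.0, 0.0, 0.0]
3 offset [-0.075, 0.0, -0.107] dr [0.0, 0.0, 0.0]
4 offset [-0.075, 0.0, -0.107] dr [0.0, 0.0, 0.0]
5 offset [-0.075, 0.0, -0.107] dr [0.0, 0.0, 0.0]
6 offset [-0.075, 0.0, -0.107] dr [0.0, 0.0, 0.0]
```

Gripped: opening 64 mm with 57 N on the pads. Lift straight up.

Emit:
arm_command([
  {"offset": [-0.04, 0, -0.05], "dr": [0, 0, 0], "hand": 0},
  {"offset": [-0.07, 0, -0.1], "dr": [0, 0, 0], "hand": 0},
  {"offset": [-0.07, 0, -0.1], "dr": [0, 0, 0], "hand": 0},
  {"offset": [-0.07, 0, -0.1], "dr": [0, 0, 0], "hand": 0},
  {"offset": [-0.07, 0, -0.1], "dr": [0, 0, 0], "hand": 0},
  {"offset": [-0.08, 0, -0.11], "dr": [0, 0, 0], "hand": 0},
  {"offset": [-0.08, 0, -0.11], "dr": [0, 0, 0], "hand": 0},
  {"offset": [-0.04, 0, -0.06], "dr": [0, 0, 0], "hand": 0},
])

```text
time_s: 5.75
eef_pos: [495.5, -375.2, 157.6]
ee_rot: [0.264, 0.463, 0.834, -0.145]
force: [0.3, 0.2, -4.5]
grip_width: 0.755
grip_force: 56.4
```

```bash
cat >> kin.py <<'E'
def place(tin,az):  # TCP for tin base at given point: along-d 8.1 ahead, 50.4 above base
    T=tilt(az,TL); a=np.radians(az); d=np.array([np.cos(a),np.sin(a),0]); return np.array(tin,float)+8.1*d+[0,0,50.4],T
E
python3 - <<'E'
from kin import *
show()
for tin,az in(([440,-200,130],-45),([430,0,110],-15),([500,69,60],-12),([530,69,40],-12),([580,69,24],-12),([624,69,24],-12),([530,69,40],-5),([490,69,60],-5)):
    t,T=place(tin,az); print(tin,az,t.round(1),ik(t,T).round(2))
t,T=place([440,-160,125],-38); plan(t,T,30)
E
```

```text
5.75 [ 495.5 -375.2  157.6] [ 0.306 -0.487 -0.818] [0.849 0.529 0.002] [-0.78  0.37  1.77 -0.32  0.43 -1.09] F [ 0.3  0.2 -4.5] 0.755473773385218 56.44364297389984
[440, -200, 130] -45 [ 445.7 -205.7  180.4] [-0.62  0.06  2.09 -0.24  0.4  -0.36]
[430, 0, 110] -15 [437.8  -2.1 160.4] [-0.28 -0.05  2.26  0.03  0.32  0.05]
[500, 69, 60] -12 [507.9  67.3 110.4] [-0.05  0.23  2.12 -0.46  0.2  -0.58]
[530, 69, 40] -12 [537.9  67.3  90.4] [-0.05  0.33  2.06 -0.56  0.18 -0.68]
[580, 69, 24] -12 [587.9  67.3  74.4] [-0.04  0.45  1.93 -0.54  0.19 -0.66]
[624, 69, 24] -12 [631.9  67.3  74.4] [-0.04  0.52  1.8  -0.42  0.24 -0.55]
[530, 69, 40] -5 [538.1  68.3  90.4] [-0.09  0.32  2.07  0.01  0.14  0.02]
[490, 69, 60] -5 [498.1  68.3 110.4] [-0.1   0.2   2.16  0.05  0.16  0.06]
0 offset [0.164, 0.072, -0.137] dr [-0.032, 0.0, -0.046]
1 offset [0.161, 0.082, -0.135] dr [-0.032, 0.0, -0.046]
2 offset [0.158, 0.091, -0.133] dr [-0.032, 0.0, -0.046]
3 offset [0.154, 0.1, -0.131] dr [-0.032, 0.0, -0.046]
4 offset [0.151, 0.108, -0.128] dr [-0.032, 0.0, -0.046]
5 offset [0.147, 0.117, -0.125] dr [-0.032, 0.0, -0.046]
6 offset [0.142, 0.125, -0.122] dr [-0.032, 0.0, -0.046]
7 offset [0.138, 0.133, -0.119] dr [-0.032, 0.0, -0.046]
```

Emit:
arm_command([
  {"offset": [0.16, 0.07, -0.14], "dr": [-0.03, 0, -0.05], "hand": 0},
  {"offset": [0.16, 0.08, -0.14], "dr": [-0.03, 0, -0.05], "hand": 0},
  {"offset": [0.16, 0.09, -0.13], "dr": [-0.03, 0, -0.05], "hand": 0},
  {"offset": [0.15, 0.1, -0.13], "dr": [-0.03, 0, -0.05], "hand": 0},
  {"offset": [0.15, 0.11, -0.13], "dr": [-0.03, 0, -0.04], "hand": 0},
  {"offset": [0.15, 0.12, -0.13], "dr": [-0.03, 0, -0.04], "hand": 0},
  {"offset": [0.14, 0.13, -0.12], "dr": [-0.03, 0, -0.04], "hand": 0},
  {"offset": [0.14, 0.13, -0.12], "dr": [-0.04, 0, -0.04], "hand": 0},
])

```text
time_s: 6.55
eef_pos: [445.3, -163.5, 174.2]
ee_rot: [0.283, 0.313, 0.901, -0.098]
force: [0.6, 0.1, -3.7]
grip_width: 0.755
grip_force: 57.1
```

Run:
```python
from kin import *
show()
t,T=place([470,20,105],-18); plan(t,T,30)
```

```text
6.55 [ 445.3 -163.5  174.2] [ 0.449 -0.354 -0.821] [0.619 0.785 0.   ] [-0.57  0.03  2.14 -0.16  0.37 -1.34] F [ 0.6  0.1 -3.7] 0.7547284390972784 57.05312490463257
0 offset [0.097, 0.193, -0.041] dr [-0.037, -0.0, -0.053]
1 offset [0.089, 0.198, -0.035] dr [-0.037, -0.0, -0.053]
2 offset [0.081, 0.203, -0.029] dr [-0.037, -0.0, -0.053]
3 offset [0.072, 0.206, -0.023] dr [-0.037, -0.0, -0.053]
4 offset [0.064, 0.21, -0.017] dr [-0.037, -0.0, -0.053]
5 offset [0.055, 0.213, -0.011] dr [-0.037, -0.0, -0.053]
6 offset [0.046, 0.215, -0.005] dr [-0.037, -0.0, -0.053]
```

Emit:
arm_command([
  {"offset": [0.1, 0.19, -0.04], "dr": [-0.03, 0, -0.05], "hand": 0},
  {"offset": [0.09, 0.2, -0.04], "dr": [-0.04, 0, -0.05], "hand": 0},
  {"offset": [0.08, 0.2, -0.03], "dr": [-0.04, 0, -0.05], "hand": 0},
  {"offset": [0.07, 0.21, -0.02], "dr": [-0.04, 0, -0.05], "hand": 0},
  {"offset": [0.06, 0.21, -0.02], "dr": [-0.04, 0, -0.05], "hand": 0},
  {"offset": [0.06, 0.21, -0.01], "dr": [-0.04, 0, -0.05], "hand": 0},
  {"offset": [0.05, 0.22, 0], "dr": [-0.03, 0, -0.06], "hand": 0},
  {"offset": [0, 0, 0], "dr": [0, 0, 0], "hand": 0},
])

```text
time_s: 7.35
eef_pos: [478.9, 18.4, 155.3]
ee_rot: [0.297, 0.151, 0.942, -0.045]
force: [-1.4, -0.4, -4.6]
grip_width: 0.758
grip_force: 57.5
```

Run:
```python
from kin import *
show()
t,T=place([505,69,50],-12); plan(t,T,17)
```

```text
7.35 [478.9  18.4 155.3] [ 0.545 -0.174 -0.82 ] [0.311 0.95  0.005] [-0.16  0.08  2.15 -0.28  0.32 -1.18] F [-1.4 -0.4 -4.6] 0.7575605047597013 57.50275790691376
0 offset [0.029, 0.095, 0.092] dr [-0.015, -0.0, -0.023]
1 offset [0.028, 0.094, 0.093] dr [-0.015, -0.0, -0.023]
2 offset [0.026, 0.094, 0.094] dr [-0.015, -0.0, -0.023]
3 offset [0.024, 0.093, 0.095] dr [-0.015, -0.0, -0.023]
4 offset [0.022, 0.092, 0.096] dr [-0.015, -0.0, -0.023]
```

Emit:
arm_command([
  {"offset": [0.03, 0.09, 0.09], "dr": [-0.015, 0, -0.02], "hand": 0},
  {"offset": [0.03, 0.09, 0.09], "dr": [-0.015, 0, -0.02], "hand": 0},
  {"offset": [0.03, 0.09, 0.09], "dr": [-0.015, 0, -0.02], "hand": 0},
  {"offset": [0.02, 0.1, 0.1], "dr": [-0.015, 0, -0.03], "hand": 0},
  {"offset": [0.02, 0.1, 0.1], "dr": [-0.015, 0, -0.02], "hand": 0},
  {"offset": [0, 0, 0], "dr": [0, 0, 0], "hand": 0},
])

```text
time_s: 7.95
eef_pos: [513.5, 65.7, 99.9]
ee_rot: [0.298, 0.103, 0.948, -0.031]
force: [-0.2, 0.2, -4.2]
grip_width: 0.755
grip_force: 57.4
```

Run:
```python
from kin import *
show(); 
T=cv2.cvtColor(ctrl.capture("top"),4); S=cv2.cvtColor(ctrl.capture("wrist"),4)
p,Ro,_=pose(); a=np.radians(-12); tin=p-8.1*np.array([np.cos(a),np.sin(a),0])-[0,0,50.4]; print(tin)
print("lid top",proj("top",tin+[0,0,100]),"base",proj("top",tin),"w lid",proj("wrist",tin+[0,0,100]),proj("wrist",tin), "plate",proj("wrist",[624,69,20]),"pad",proj("wrist",[624,69,193]))
A=cv2.resize(T[170:320,200:350],(400,400),interpolation=cv2.INTER_CUBIC);B=cv2.resize(S,(400,300))
cv2.imwrite("pics/c2.png",np.hstack([A,np.vstack([B,np.zeros((100,400,3),np.uint8)])]))
t,Tt=place([624,69,24],-12); plan(t,Tt,15)
```

```text
7.95 [513.5  65.7  99.9] [ 0.56 -0.12 -0.82] [0.214 0.977 0.003] [-0.05  0.27  2.11 -0.52  0.18 -0.93] F [-0.2  0.2 -4.2] 0.7546733937910323 57.36109972000122
[505.73372595  66.72643453  50.85619242]
lid top [273.83012607 253.70444167] base [277.46000496 256.9616955 ] w lid [322.94102497 440.30291052] [321.07014163 217.05752274] plate [354.61129778 279.34376304] pad [374.31804899 562.30375573]
0 offset [-0.073, 0.026, 0.082] dr [-0.0, 0.0, -0.001]
1 offset [-0.073, 0.025, 0.082] dr [-0.0, 0.0, -0.001]
2 offset [-0.073, 0.025, 0.082] dr [-0.0, 0.0, -0.001]
3 offset [-0.073, 0.025, 0.082] dr [-0.0, 0.0, -0.001]
4 offset [-0.073, 0.025, 0.082] dr [-0.0, 0.0, -0.001]
5 offset [-0.073, 0.025, 0.082] dr [-0.0, 0.0, -0.001]
6 offset [-0.073, 0.025, 0.082] dr [-0.0, 0.0, -0.001]
7 offset [-0.073, 0.025, 0.082] dr [-0.0, 0.0, -0.001]
8 offset [-0.073, 0.025, 0.082] dr [-0.0, 0.0, -0.001]
```

View pics/c2.png

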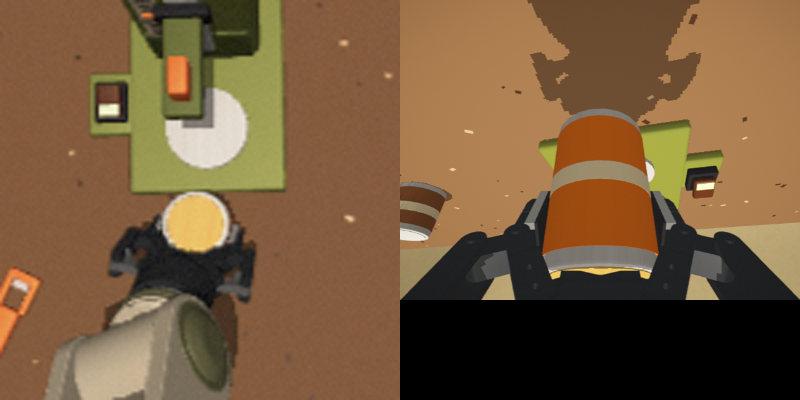

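The tin is upright in the grip, with its lid at top view (272.8,253.3) against a predicted (273.8,253.7), so it is within 3 mm. The way to the plate is clear.

Emit:
arm_command([
  {"offset": [-0.07, 0.03, 0.08], "dr": [0, 0, 0], "hand": 0},
  {"offset": [-0.07, 0.03, 0.08], "dr": [0, 0, 0], "hand": 0},
  {"offset": [-0.07, 0.03, 0.08], "dr": [0, 0, 0], "hand": 0},
  {"offset": [-0.07, 0.02, 0.08], "dr": [0, 0, 0], "hand": 0},
  {"offset": [-0.07, 0.02, 0.08], "dr": [0, 0, 0], "hand": 0},
  {"offset": [-0.07, 0.02, 0.08], "dr": [0, 0, 0], "hand": 0},
  {"offset": [-0.07, 0.02, 0.08], "dr": [0, 0, 0], "hand": 0},
  {"offset": [0, 0, 0], "dr": [0, 0, 0], "hand": 0},
])

```text
time_s: 8.85
eef_pos: [604.0, 65.9, 80.8]
ee_rot: [0.3, 0.104, 0.948, -0.031]
force: [0.1, -1.5, -4.3]
grip_width: 0.755
grip_force: 57.4
```

Run:
```python
from kin import *
show(); t,Tt=place([624,69,24],-12); print(t); plan(t,Tt,8)
```

```text
8.85 [604.   65.9  80.8] [ 0.563 -0.121 -0.818] [0.216 0.976 0.004] [-0.04  0.46  1.87 -0.46  0.22 -0.97] F [ 0.1 -1.5 -4.3] 0.7547030608484704 57.40394353866577
[631.92299557  67.3159153   74.4       ]
0 offset [-0.038, 0.015, 0.043] dr [-0.0, 0.001, -0.003]
1 offset [-0.038, 0.015, 0.043] dr [-0.0, 0.001, -0.003]
2 offset [-0.038, 0.015, 0.043] dr [-0.0, 0.001, -0.003]
3 offset [-0.038, 0.015, 0.043] dr [-0.0, 0.001, -0.003]
```

Emit:
arm_command([
  {"offset": [-0.04, 0.015, 0.04], "dr": [0, 0, 0], "hand": 0},
  {"offset": [-0.04, 0.015, 0.04], "dr": [0, 0, 0], "hand": 0},
  {"offset": [-0.04, 0.015, 0.04], "dr": [0, 0, 0], "hand": 0},
  {"offset": [-0.03, 0.015, 0.04], "dr": [0, 0, 0], "hand": 0},
  {"offset": [0, 0, 0], "dr": [0, 0, 0], "hand": 0},
  {"offset": [0, 0, 0], "dr": [0, 0, 0], "hand": 0},
])

```text
time_s: 9.45
eef_pos: [629.8, 68.3, 74.7]
ee_rot: [0.3, 0.104, 0.948, -0.031]
force: [-0.0, -0.5, -4.3]
grip_width: 0.756
grip_force: 57.5
```

Run:
```python
from kin import *
show(); T=cv2.cvtColor(ctrl.capture("top"),4)
p,Ro,_=pose(); a=np.radians(-12); tin=p-8.1*np.array([np.cos(a),np.sin(a),0])-[0,0,50.4]; print(tin,proj("top",tin+[0,0,100]))
S=cv2.cvtColor(ctrl.capture("scene"),4)
cv2.imwrite("pics/c3.png",np.hstack([cv2.resize(T[165:265,220:320],(400,400),interpolation=cv2.INTER_CUBIC),cv2.resize(S[200:300,330:430],(400,400),interpolation=cv2.INTER_CUBIC)]))
t,Tt=place([624,69,20],-12); print(t); plan(t,Tt,8)
```

```text
9.45 [629.8  68.3  74.7] [ 0.562 -0.12  -0.819] [0.215 0.977 0.004] [-0.04  0.52  1.8  -0.43  0.24 -1.  ] F [-0.  -0.5 -4.3] 0.7560045002005209 57.53832221031189
[621.8011342  70.0257659  24.4023352] [273.0590033 211.7108856]
[631.92299557  67.3159153   70.4       ]
0 offset [0.006, -0.004, 0.042] dr [-0.001, 0.002, -0.01]
```

View pics/c3.png

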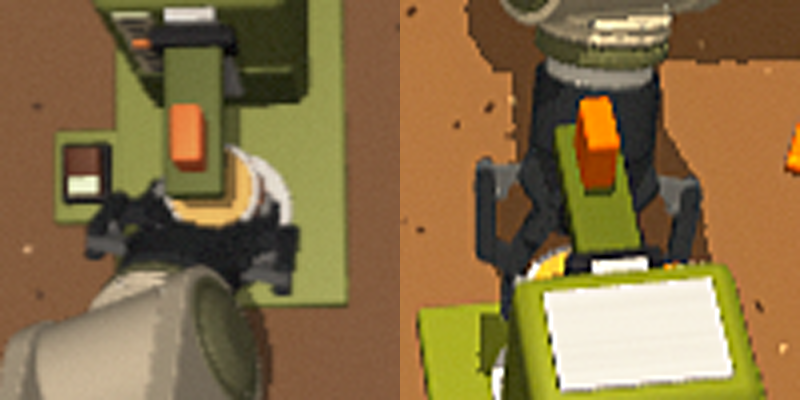

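The lid's right edge is at top view x≈285.5 and its lower edge at y≈222, matching the prediction, so the tin is within about 2 mm of centre and 4 mm above the plate. Now lower it gently.

Emit:
arm_command([
  {"offset": [0.002, -0.002, 0.015], "dr": [0, 0, 0], "hand": 0},
  {"offset": [0.002, -0.002, 0.014], "dr": [0, 0, 0], "hand": 0},
  {"offset": [0.002, 0, 0.013], "dr": [0, 0, 0], "hand": 0},
  {"offset": [0, 0, 0], "dr": [0, 0, 0], "hand": 0},
  {"offset": [0, 0, 0], "dr": [0, 0, 0], "hand": 0},
])

```text
time_s: 10.05
eef_pos: [632.2, 67.3, 70.5]
ee_rot: [0.3, 0.104, 0.948, -0.031]
force: [1.0, -0.4, -3.6]
grip_width: 0.757
grip_force: 57.9
```

Emit:
arm_command([
  {"offset": [0.005, 0, 0.007], "dr": [0, 0, 0], "hand": 0},
  {"offset": [0, 0, 0], "dr": [0, 0, 0], "hand": 0},
  {"offset": [0, 0, 0], "dr": [0, 0, 0], "hand": 0},
])

```text
time_s: 10.35
eef_pos: [632.7, 67.3, 70.5]
ee_rot: [0.301, 0.103, 0.948, -0.031]
force: [-4.3, 0.1, 6.0]
grip_width: 0.76
grip_force: 58.6
```

Contact: the force has gone from −4 to +6 N. Release.

Emit:
arm_command([
  {"offset": [0, 0, 0], "dr": [0, 0, 0], "hand": 0.55},
  {"offset": [0, 0, 0], "dr": [0, 0, 0], "hand": 0.62},
  {"offset": [0, 0, 0], "dr": [0, 0, 0], "hand": 0.7},
  {"offset": [0, 0, 0], "dr": [0, 0, 0], "hand": 0.85},
  {"offset": [0, 0, 0], "dr": [0, 0, 0], "hand": 0.95},
  {"offset": [0, 0, 0], "dr": [0, 0, 0], "hand": 0.95},
], grip_force=20)

```text
time_s: 10.95
eef_pos: [632.1, 67.3, 69.4]
ee_rot: [0.3, 0.104, 0.948, -0.031]
force: [0.7, -0.1, -0.6]
grip_width: 0.972
grip_force: 0.0
```

Run:
```python
from kin import *
show(); p,Ro,_=pose(); z=Ro.as_matrix()[:,2]
for b in(40,80,120,150): print(b,(p-b*z).round(1),ik(p-b*z,Ro).round(2))
```

```text
10.95 [632.1  67.3  69.4] [ 0.562 -0.12  -0.818] [0.215 0.977 0.004] [-0.04  0.53  1.8  -0.45  0.23 -0.98] F [ 0.7 -0.1 -0.6] 0.9724198930432794 0.0
40 [609.7  72.1 102.1] [-0.03  0.44  1.84 -0.39  0.28 -0.53]
80 [587.2  77.  134.9] [-0.02  0.34  1.88 -0.34  0.34 -0.48]
120 [564.7  81.8 167.6] [-0.01  0.25  1.9  -0.3   0.41 -0.45]
150 [547.8  85.4 192.1] [-0.    0.18  1.91 -0.27  0.46 -0.43]
```

Let go, with no force on the fingers. Back straight out along the tool axis.

Emit:
arm_command([
  {"offset": [0, 0, -0.06], "dr": [0, 0, 0], "hand": 0.95},
  {"offset": [0, 0, -0.12], "dr": [0, 0, 0], "hand": 0.95},
  {"offset": [0, 0, -0.15], "dr": [0, 0, 0], "hand": 0.95},
  {"offset": [0, 0, -0.2], "dr": [0, 0, 0], "hand": 0.95},
  {"offset": [0, 0, -0.2], "dr": [0, 0, 0], "hand": 0.95},
  {"offset": [0, 0, -0.2], "dr": [0, 0, 0], "hand": 0.95},
  {"offset": [0, 0, -0.2], "dr": [0, 0, 0], "hand": 0.95},
  {"offset": [0, 0, -0.15], "dr": [0, 0, 0], "hand": 0.95},
])

```text
time_s: 11.75
eef_pos: [545.0, 86.1, 196.7]
ee_rot: [0.301, 0.103, 0.948, -0.03]
force: [-0.3, -0.3, 0.2]
grip_width: 0.975
grip_force: 0.0
```

Run:
```python
from kin import *
show(); W=cv2.cvtColor(ctrl.capture("wrist"),4); T=cv2.cvtColor(ctrl.capture("top"),4)
for n,X in dict(plate=[624,69,20],lid=[624,69,120],pad=[624,69,193],fin=[624,69,288]).items(): print(n,proj("wrist",X).round(1),proj("top",X).round(1))
cv2.imwrite("pics/c4.png",np.hstack([W[:, 120:520],cv2.resize(T[165:265,220:320],(400,480),interpolation=cv2.INTER_CUBIC)]))
```

```text
11.75 [545.   86.1 196.7] [ 0.563 -0.12  -0.818] [0.214 0.977 0.005] [ 0.    0.17  1.91 -0.27  0.47 -1.15] F [-0.3 -0.3  0.2] 0.9753037852493871 0.0
plate [319.6 171.2] [277.1 217.4]
lid [320.3 264.9] [273.6 211.2]
pad [321.1 363.6] [270.7 206. ]
fin [322.6 564.6] [266.2 198.3]
```

View pics/c4.png

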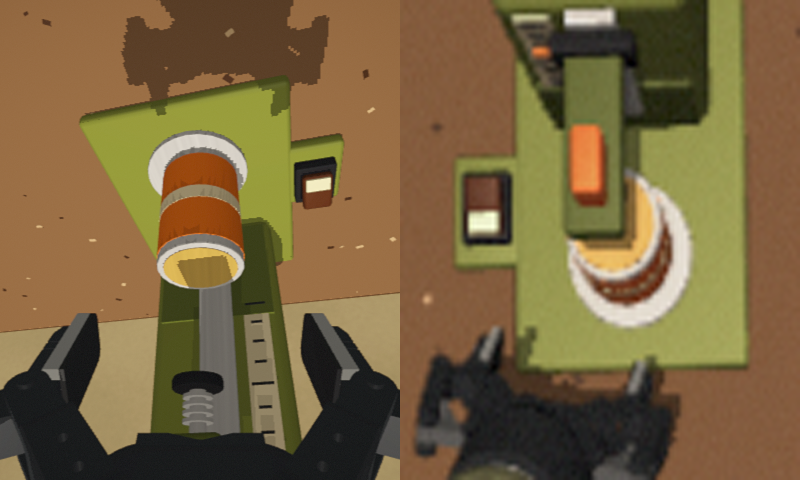

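The wrist view (inverted) shows the tin upright on the plate: lid centre at (320,265) against a predicted (320.3,264.9), with the foot hanging free above it. That puts the tin centred to about 1 mm, and the rocker is untouched. Next, bring the shut fingers above the fin.

Run:
```python
from kin import *
for p,T in(([550,80,345],tilt(-8,20)),([624,69,335],tilt(-4,0)),([624,69,205],tilt(-4,0))): print(ik(np.array(p),T).round(2))
plan([550,80,345],tilt(-8,18),25)
```

```text
[-0.05  0.15  1.44 -0.03  1.2  -0.09]
[-0.08  0.53  0.9   0.    1.7   0.01]
[-0.08  0.56  1.19  0.    1.39  0.01]
0 offset [-0.125, -0.006, -0.163] dr [-0.006, 0.064, -0.015]
1 offset [-0.116, -0.007, -0.169] dr [-0.006, 0.064, -0.015]
2 offset [-0.108, -0.007, -0.174] dr [-0.006, 0.064, -0.015]
3 offset [-0.099, -0.008, -0.18] dr [-0.006, 0.064, -0.015]
4 offset [-0.089, -0.008, -0.184] dr [-0.006, 0.064, -0.015]
5 offset [-0.08, -0.008, -0.189] dr [-0.006, 0.064, -0.015]
```

Emit:
arm_command([
  {"offset": [-0.12, -0.01, -0.16], "dr": [0, 0.06, -0.01], "hand": -0.5},
  {"offset": [-0.12, -0.01, -0.17], "dr": [0, 0.06, -0.01], "hand": -1},
  {"offset": [-0.11, -0.01, -0.17], "dr": [-0.01, 0.06, -0.02], "hand": -1},
  {"offset": [-0.1, -0.01, -0.18], "dr": [-0.01, 0.06, -0.02], "hand": -1},
  {"offset": [-0.09, -0.01, -0.18], "dr": [-0.01, 0.07, -0.02], "hand": -1},
  {"offset": [-0.08, -0.01, -0.19], "dr": [-0.01, 0.07, -0.02], "hand": -1},
])

```text
time_s: 12.45
eef_pos: [550.4, 77.7, 342.1]
ee_rot: [0.154, 0.065, 0.986, -0.011]
force: [0.6, 0.6, -1.2]
grip_width: -0.0
grip_force: 0.0
```

Run:
```python
from kin import *
show(); plan([624,69,325],tilt(-2,0),20)
```

```text
12.45 [550.4  77.7 342.1] [ 0.303 -0.041 -0.952] [ 0.132  0.991 -0.001] [-0.06  0.16  1.44 -0.02  1.24 -1.49] F [ 0.6  0.6 -1.2] -0.00012742767397608815 0.0
0 offset [-0.136, 0.002, 0.081] dr [-0.005, 0.099, -0.031]
1 offset [-0.142, -0.001, 0.07] dr [-0.005, 0.099, -0.031]
2 offset [-0.147, -0.005, 0.059] dr [-0.005, 0.099, -0.031]
3 offset [-0.151, -0.009, 0.047] dr [-0.005, 0.099, -0.031]
```

Emit:
arm_command([
  {"offset": [-0.14, 0, 0.08], "dr": [-0.005, 0.1, -0.03], "hand": -1},
  {"offset": [-0.14, 0, 0.07], "dr": [-0.005, 0.1, -0.03], "hand": -1},
  {"offset": [-0.15, -0.005, 0.06], "dr": [-0.005, 0.1, -0.03], "hand": -1},
  {"offset": [-0.15, -0.01, 0.05], "dr": [-0.005, 0.1, -0.03], "hand": -1},
  {"offset": [0, 0, 0], "dr": [0, 0, 0], "hand": -1},
  {"offset": [0, 0, 0], "dr": [0, 0, 0], "hand": -1},
])

```text
time_s: 13.05
eef_pos: [624.8, 68.6, 322.9]
ee_rot: [-0.001, 0.019, 1.0, -0.0]
force: [-0.4, 0.0, 0.6]
grip_width: -0.003
grip_force: 0.0
```

Run:
```python
from kin import *
show(); plan([624,69,296],tilt(-2,0),12)
```

```text
13.05 [624.8  68.6 322.9] [-0.003 -0.    -1.   ] [ 0.039  0.999 -0.   ] [-0.08  0.52  0.96 -0.    1.66 -1.61] F [-0.4  0.   0.6] -0.0025812613005872787 0.0
0 offset [0.002, 0.001, 0.075] dr [-0.0, -0.001, -0.002]
1 offset [0.002, 0.001, 0.075] dr [-0.0, -0.001, -0.002]
2 offset [0.002, 0.001, 0.075] dr [-0.0, -0.001, -0.002]
```

Now press down slowly, watching for contact.

Emit:
arm_command([
  {"offset": [0, 0, 0.07], "dr": [0, 0, 0], "hand": -1},
  {"offset": [0, 0, 0.07], "dr": [0, 0, 0], "hand": -1},
  {"offset": [0, 0, 0.07], "dr": [0, 0, 0], "hand": -1},
  {"offset": [0, 0, 0.03], "dr": [0, 0, 0], "hand": -1},
  {"offset": [0, 0, 0.03], "dr": [0, 0, 0], "hand": -1},
  {"offset": [0, 0, 0.03], "dr": [0, 0, 0], "hand": -1},
  {"offset": [0, 0, 0.03], "dr": [0, 0, 0], "hand": -1},
  {"offset": [0, 0, 0.03], "dr": [0, 0, 0], "hand": -1},
])

```text
time_s: 13.85
eef_pos: [624.2, 68.9, 281.7]
ee_rot: [-0.0, 0.019, 1.0, -0.0]
force: [-3.3, 1.2, 4.0]
grip_width: 0.002
grip_force: 2.2
```

Emit:
arm_command([
  {"offset": [0, 0, 0.04], "dr": [0, 0, 0], "hand": -1},
  {"offset": [0, 0, 0.04], "dr": [0, 0, 0], "hand": -1},
  {"offset": [0, 0, 0.04], "dr": [0, 0, 0], "hand": -1},
  {"offset": [0, 0, 0.04], "dr": [0, 0, 0], "hand": -1},
  {"offset": [0, 0, 0.04], "dr": [0, 0, 0], "hand": -1},
  {"offset": [0, 0, 0.04], "dr": [0, 0, 0], "hand": -1},
  {"offset": [0, 0, 0.04], "dr": [0, 0, 0], "hand": -1},
  {"offset": [0, 0, 0.04], "dr": [0, 0, 0], "hand": -1},
])

```text
time_s: 14.65
eef_pos: [624.3, 68.8, 242.7]
ee_rot: [-0.0, 0.019, 1.0, -0.0]
force: [-3.3, 1.5, 4.5]
grip_width: 0.0
grip_force: 2.3
```

Run:
```python
from kin import *
show(); S=cv2.cvtColor(ctrl.capture("scene"),4);T=cv2.cvtColor(ctrl.capture("top"),4)
cv2.imwrite("pics/c5.png",np.hstack([cv2.resize(T[165:265,220:320],(400,400),interpolation=cv2.INTER_CUBIC),cv2.resize(S[200:300,330:430],(400,400),interpolation=cv2.INTER_CUBIC)]))
z=pose()[0][2]
print([(dx,proj("scene",[624+dx,69,z]).round(1)) for dx in(-17,17)])
```

```text
14.65 [624.3  68.8 242.7] [-0.001 -0.    -1.   ] [ 0.038  0.999 -0.   ] [-0.08  0.54  1.13 -0.    1.47 -1.61] F [-3.3  1.5  4.5] 0.00016289615474090864 2.2704651206731796
[(-17, array([376.8, 237. ])), (17, array([379.4, 249.2]))]
```

View pics/c5.png

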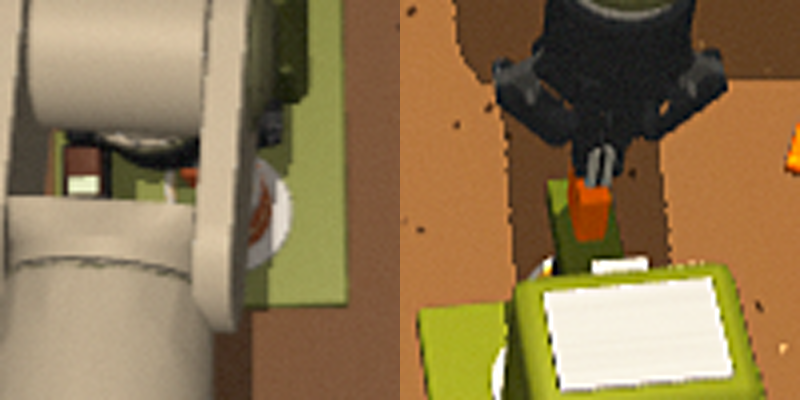

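The fin is going down with the fingertips: in the scene view its foot edge is at crop (590,240), about 46 mm lower than at the start. Continue to just above contact.

Emit:
arm_command([
  {"offset": [0, 0, 0.03], "dr": [0, 0, 0], "hand": -1},
  {"offset": [0, 0, 0.03], "dr": [0, 0, 0], "hand": -1},
  {"offset": [0, 0, 0.03], "dr": [0, 0, 0], "hand": -1},
  {"offset": [0, 0, 0.03], "dr": [0, 0, 0], "hand": -1},
  {"offset": [0, 0, 0.03], "dr": [0, 0, 0], "hand": -1},
  {"offset": [0, 0, 0.02], "dr": [0, 0, 0], "hand": -1},
  {"offset": [0, 0, 0.02], "dr": [0, 0, 0], "hand": -1},
])

```text
time_s: 15.45
eef_pos: [624.4, 68.6, 220.3]
ee_rot: [-0.0, 0.019, 1.0, -0.0]
force: [-0.1, -0.2, 5.3]
grip_width: 0.005
grip_force: 2.2
```

Emit:
arm_command([
  {"offset": [0, 0, 0.01], "dr": [0, 0, 0], "hand": -1},
  {"offset": [0, 0, 0.01], "dr": [0, 0, 0], "hand": -1},
])

```text
time_s: 15.65
eef_pos: [624.4, 68.7, 218.0]
ee_rot: [-0.0, 0.019, 1.0, -0.0]
force: [1.7, -1.3, 4.2]
grip_width: -0.001
grip_force: 2.1
```

Emit:
arm_command([
  {"offset": [0, 0, 0.01], "dr": [0, 0, 0], "hand": -1},
  {"offset": [0, 0, 0.01], "dr": [0, 0, 0], "hand": -1},
])

```text
time_s: 15.85
eef_pos: [624.4, 68.7, 215.6]
ee_rot: [-0.0, 0.019, 1.0, -0.0]
force: [1.8, -2.2, 4.3]
grip_width: 0.005
grip_force: 2.1
```

Emit:
arm_command([
  {"offset": [0, 0, 0.01], "dr": [0, 0, 0], "hand": -1},
  {"offset": [0, 0, 0.01], "dr": [0, 0, 0], "hand": -1},
])

```text
time_s: 16.05
eef_pos: [624.4, 68.7, 213.5]
ee_rot: [0.0, 0.019, 1.0, -0.0]
force: [1.6, -1.6, 6.4]
grip_width: 0.001
grip_force: 3.2
```

Emit:
arm_command([
  {"offset": [0, 0, 0.01], "dr": [0, 0, 0], "hand": -1},
  {"offset": [0, 0, 0.01], "dr": [0, 0, 0], "hand": -1},
])

```text
time_s: 16.25
eef_pos: [624.4, 68.7, 211.2]
ee_rot: [0.0, 0.019, 1.0, -0.0]
force: [1.2, -2.0, 7.5]
grip_width: -0.006
grip_force: 3.4
```

The force stepped up by 2 N between z 215.6 and 213.5, which is the expected contact at 215. Go on to 205.

Emit:
arm_command([
  {"offset": [0, 0, 0.012], "dr": [0, 0, 0], "hand": -1},
  {"offset": [0, 0, 0.012], "dr": [0, 0, 0], "hand": -1},
  {"offset": [0, 0, 0.012], "dr": [0, 0, 0], "hand": -1},
  {"offset": [0, 0, 0.012], "dr": [0, 0, 0], "hand": -1},
  {"offset": [0, 0, 0.004], "dr": [0, 0, 0], "hand": -1},
  {"offset": [0, 0, 0], "dr": [0, 0, 0], "hand": -1},
])

```text
time_s: 16.85
eef_pos: [624.4, 68.7, 205.0]
ee_rot: [0.0, 0.019, 1.0, -0.0]
force: [0.8, -1.2, 7.0]
grip_width: -0.005
grip_force: 3.3
```

Now rise straight off the fin, then back away and look.

Emit:
arm_command([
  {"offset": [0, 0, -0.03], "dr": [0, 0, 0], "hand": -1},
  {"offset": [0, 0, -0.1], "dr": [0, 0, 0], "hand": -1},
  {"offset": [0, 0, -0.2], "dr": [0, 0, 0], "hand": -1},
  {"offset": [0, 0, -0.2], "dr": [0, 0, 0], "hand": -1},
  {"offset": [0, 0, -0.2], "dr": [0, 0, 0], "hand": -1},
  {"offset": [0, 0, -0.1], "dr": [0, 0, 0], "hand": -1},
])

```text
time_s: 17.45
eef_pos: [624.4, 69.0, 306.6]
ee_rot: [0.001, 0.019, 1.0, -0.0]
force: [-0.6, 0.4, -0.0]
grip_width: 0.002
grip_force: 0.0
```

Emit:
arm_command([
  {"offset": [0.3, 0, 0], "dr": [0, -0.1, 0], "hand": -1},
  {"offset": [0.3, 0, 0], "dr": [0, -0.1, 0], "hand": -1},
  {"offset": [0.3, 0, 0.05], "dr": [0, -0.1, 0], "hand": -1},
  {"offset": [0.3, 0, 0.1], "dr": [0, -0.1, 0], "hand": -1},
  {"offset": [0.3, 0, 0.1], "dr": [0, -0.1, 0], "hand": -1},
  {"offset": [0, 0, 0], "dr": [0, 0, 0], "hand": -1},
])

```text
time_s: 18.05
eef_pos: [446.1, 76.5, 239.4]
ee_rot: [0.187, 0.018, 0.982, -0.003]
force: [0.2, -0.3, -0.2]
grip_width: -0.001
grip_force: 0.0
```

Run:
```python
from kin import *
show(); W=cv2.cvtColor(ctrl.capture("wrist"),4); T=cv2.cvtColor(ctrl.capture("top"),4)
for n,X in dict(plate=[624,69,20],lid=[624,69,120],arm_under=[594,69,145],fin_front=[607,69,205]).items(): print(n,proj("wrist",X).round(1),proj("top",X).round(1))
cv2.imwrite("pics/c6.png",np.hstack([W[:, 120:520],cv2.resize(T[120:320,150:350],(400,480),interpolation=cv2.INTER_CUBIC)]))
```

```text
18.05 [446.1  76.5 239.4] [ 0.367 -0.013 -0.93 ] [0.037 0.999 0.001] [-0.1  -0.05  1.94  0.03  0.87 -1.66] F [ 0.2 -0.3 -0.2] -0.0005222269405909824 0.0
plate [320.6 250.9] [277.1 217.4]
lid [320.7 318. ] [273.6 211.2]
arm_under [319.6 320.1] [272.8 220.7]
fin_front [320.2 391.1] [270.2 211.7]
```

View pics/c6.png

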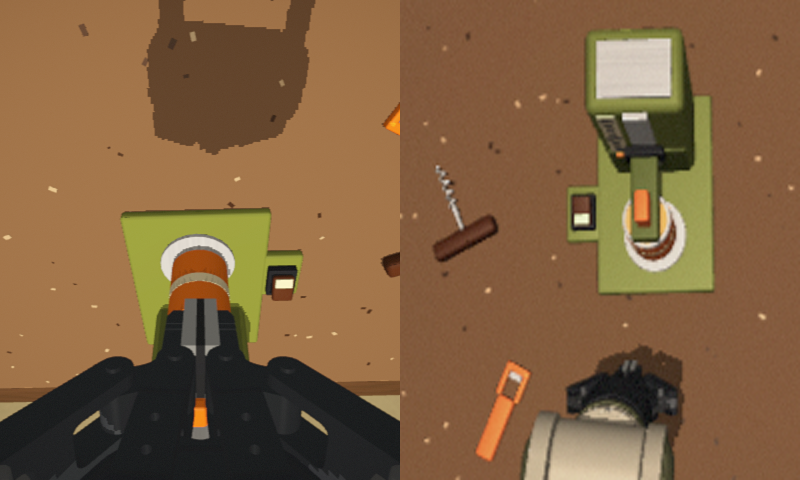

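The tin stands centred, the fin is lowered, and the rocker, corkscrew and bottle opener are where they were. Contact came at about z 215 and the final height was 205, so the spring is in about 10 mm. Handing in.

```bash
python3 -c "
from rig import ctrl
print(ctrl.finish_job())"
```

```text
the job is handed in; nothing more can be done
None
```

The job is handed in at about 18 s of the 64 s, though the hand-in returned no verdict: the orange tin stands upright within about 2 mm of the plate's centre, the foot is on its lid with the spring in about 10 mm (judged from fin height and contact force), and the rocker, corkscrew and bottle opener look unmoved; low_tin and mid_tin were not in the last picture.

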